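# Pack the tester's check set into its kit tray

### The arm

A 6-joint arm with a two-finger parallel gripper is mounted at the origin on a cart in front of the work surface, level with it; the furniture and walls round the work are solid. World frame = base frame: x ahead of the robot, y to its left, z up, the work surface at z = 0. Lengths are in mm, angles in rad, forces in N, time in s.
With the tool pointing down it reaches from about 375 to 825 mm from the base axis. Payload 5.5 kg.
Tool frame: the origin (TCP) lies between the finger pads; the fingertips stand 14 mm ahead of it and the grasp point (between the pads) lies 5 mm behind it; z points along the fingers, y is the line along which they close (so a half turn about z gives the same grasp; the last joint's range is limited). The gripper opens to 85 mm and grips with 20 to 120 N. Pads are 22 mm wide; open, the fingers measure 114 mm over their backs; the gripper's body (76 mm by 85 mm) begins 54 mm behind the grasp point. The pads swing forward as they close: fully open they stand 13 mm farther back than shut.
Start: joints at [1.228, 0.314, -0.047, 1.21, 0, 1.571], TCP at [201.672, 565.087, 245.299] pointing down, gripper open.
Joint ranges: [-2.67, 2.67], [-0.69, 1.73], [-1.03, 1.25], [-2.08, 2.16], [-1.42, 1.45], [-3.14, 3.14]. Speed limits (rad/s): [2.39, 2.39, 3.01, 3.14, 3.14, 3.14].

### API

Orientations are given as a rotation vector (axis times angle).
In Python, from bench import observe, optics, order gives the robot as it stands.
- The arm moves only by the tool drive_tool, never from a script. Its argument "steps" is a list of rows, each a list of 7 numbers: the shift along the tool's x, y, z each as a share of 40 cm, from -1 to 1, then the turn, a rotation vector about the tool's x, y, z each as a share of 45 degrees, from -1 to 1, then the closure, from 0 (fully open) to 1 (shut). In form: [[tx, ty, tz, rx, ry, rz, gripper], ...]. A call has 1 to 12 rows; each row is the pose to reach, as a shift and turn from the pose commanded when the call began, along the tool's axes at that moment; what a row does not reach only later rows make up. A row lasts 1/8 s, in which the tool goes at most 62.5 mm and 10.7 degrees, less where a joint would pass 70% of its speed; a pose out of reach is approached as far as the arm can. A call with a number of a shift or a turn outside -1 to 1 is refused whole. A call with a gripper value outside its range is refused whole. The fingers move at their own pace and stop on an object; "newtons" is the grip in N (left out, the last holds). Time passes only in rows, so rows that repeat a pose let the fingers close. It gives the time, the measured TCP pose, the force, the opening and the grip force at its end, in the units of the state.
- observe(): the state, without advancing time (a new reading comes with each control period).
- optics.grab_frame(name): name is "scene" or "top" or "wrist"; returns a dict with "color" (480x640x3 uint8, blue, green, red), "camera_matrix" (3x3 intrinsics, pixels), "rvec" (rotation vector, rad) and "tvec" (3), from world to camera coordinates, as OpenCV has them; the wrist camera has in their place "mount" (4x4, takes a point from camera to tool coordinates, whose origin is the TCP and whose axes are the flange's). Camera axes: x right, y down, z forward; pixel columns grow to the right and rows downward; lengths in mm; the calibration is good to about 2 mm. A picture is of the moment at which its call begins: read the wrist's pose just before it. There is no depth.
- order.finish_job(): hands the job in; it is judged then, once.
The state is a dict: "t": time; "joint_pos": joint angles; "joint_velocities": joint speeds; "joint_torque": joint torques, N m; "tcp_pos": TCP position; "eef_rot": TCP orientation; "contact_force": force on the tool from outside, world axes, zero at the start; "wrist_torque": the same for the moment, N m; "grip_width": finger opening in mm; "gripper_force": force on a finger pad.
Only numpy, scipy, OpenCV 4.12 (cv2) and the standard library are available. Lean on these libraries where they do the work, as an engineer would, in place of code of your own. Each camera call takes 0.05 s, during which the arm holds its last target. There are 200 camera calls.

### The job

Pack the check set into the kit tray: the stepped shaft into the long narrow nest, the rectangular step block into the rectangular nest, the thin-walled bearing ring into the large round nest and the low collared bushing into the small round nest, each sitting flat on its nest's floor the same way up as it stands now. The plain straight pin and the taller bushing with the waist do not belong to the set: leave them where they are.

Things in the scene. Friction and masses are not known exactly. Their poses are not given: they have to be found in the camera images.
- shaft: Stepped shaft, grey turned steel, lying: 95 mm long (own y), 24 mm thick, thick middle and thinner ends; about 0.16 kg. Origin on the underside, mid-length; own z up. It does not roll, and the fingers feel it as a plain bar 24 mm wide and high over its whole length.
- block: Step block, light rectangular block with a plate let into its top: 32 (own x) x 52 (own y) x 16 mm high, about 0.2 kg. Origin at the centre of the underside, own z up.
- ring: Bearing ring lying flat, steel: 50 mm outside, 36 mm bore (wall 7 mm), 18 mm high, about 0.12 kg. Origin on its axis at the underside, own z up.
- bushing_collar: Low collared bushing, grey: wide collar 29 mm across for the lower 8 mm, narrower boss 24 mm across above it, 16 mm high in all, bored through; 0.045 kg. Origin on its axis at the underside, own z up.
- bushing_waist: Look-alike, to be left alone: taller grey bushing with a waist groove, 26 mm across, 22 mm high. Origin on its axis at the underside.
- plain_pin: Look-alike, to be left alone: plain straight steel pin of one thickness, 95 mm long (own y), 24 mm thick, lying; it does not roll. Origin on the underside, mid-length.
- nest_shaft: Fixed light grey plate, 128 (own x) x 78 (own y) x 12 mm, one of four side by side in the grey tray (rim 14 mm high); origin at the centre of its underside, 7 mm above the bench, z up. In its middle a dark-floored recess 6 mm deep, floor 6 mm above the origin: the long narrow nest, 111 mm along own x, 40 mm along own y (the shaft's own y goes along this x, either way round).
- nest_block: Fixed light grey plate, 128 (own x) x 78 (own y) x 12 mm, one of four side by side in the grey tray (rim 14 mm high); origin at the centre of its underside, 7 mm above the bench, z up. In its middle a dark-floored recess 6 mm deep, floor 6 mm above the origin: the rectangular nest, 68 mm along own x, 48 mm along own y (the block's own y goes along this x, either way round).
- nest_ring: Fixed light grey plate, 128 (own x) x 78 (own y) x 12 mm, one of four side by side in the grey tray (rim 14 mm high); origin at the centre of its underside, 7 mm above the bench, z up. In its middle a dark-floored recess 6 mm deep, floor 6 mm above the origin: the large round nest, 66 mm across (for the bearing ring).
- nest_bushing: Fixed light grey plate, 128 (own x) x 78 (own y) x 12 mm, one of four side by side in the grey tray (rim 14 mm high); origin at the centre of its underside, 7 mm above the bench, z up. In its middle a dark-floored recess 6 mm deep, floor 6 mm above the origin: the small round nest, 44 mm across (for the low collared bushing).
Not all that is in view belongs to the job. What is shaped like the ring but orange or red is not meant.

How it is judged:
By the outcome, as a careful person would: the job done as asked, in the order asked, and still so for the second after the job is handed in, with the robot touching nothing.
It also fails if it takes over 80 s, if anything falls off the work surface, if the arm or the gripper's body presses on something with over 40 N, if the wrist force passes 120 N, or if a joint passes its speed limit or range.

## Working session

There is one attempt and no reset: what is moved stays moved. The work goes in short steps, Python scripts to look and compute and a tool call to move; the robot and the scene stay as the last step left them, time stands still between calls to the robot, and variables do not carry over. Pictures are saved under pics/ and viewed, at most 14 in all, crops included, and the job is handed in when it is done.

Besides the shell and the picture viewer there is one more tool, called after ">>>" in YAML: its name, and indented under it one key for each argument. drive_tool: Moves the arm, as the interface text tells. Shift numbers are shares of 40 cm and turn numbers shares of 45 degrees, none past 1 either way. Its arguments: {"type":"object","properties":{"steps":{"type":"array"},"newtons":{"type":"number"}},"required":["steps"]}

```bash
ls; mkdir -p pics
python3 - <<'E'
from bench import observe, optics
import cv2,numpy as np
s=observe();print({k:np.round(v,3) for k,v in s.items()})
for n in("scene","top"):
    f=optics.grab_frame(n);cv2.imwrite(f"pics/{n}0.png",f["color"])
    print(n,f["camera_matrix"],f["rvec"],f["tvec"])
    R=cv2.Rodrigues(np.array(f["rvec"]))[0];print(-R.T@np.array(f["tvec"]))
E
```

```text
pics
{'t': np.float64(0.0), 'joint_pos': array([ 1.228,  0.314, -0.048,  1.21 , -0.   ,  1.571]), 'joint_velocities': array([-0.001,  0.001,  0.   , -0.002, -0.001,  0.   ]), 'joint_torque': array([ 0.0000e+00, -5.3959e+01,  3.3975e+01,  1.9000e-02,  0.0000e+00,
        0.0000e+00]), 'tcp_pos': array([201.503, 564.56 , 244.441]), 'eef_rot': array([-5.360e-01, -3.095e+00,  3.000e-03]), 'contact_force': array([-0.07 ,  0.577,  0.104]), 'wrist_torque': array([-0.006, -0.   , -0.001]), 'gripper_force': np.float64(0.0), 'grip_width': np.float64(84.975)}
scene [[525.03941731   0.         326.38072316]
 [  0.         525.03941731 242.29294911]
 [  0.           0.           1.        ]] [ 1.07270208 -2.19629473  1.17090754] [346.617938   275.86902884 636.58498442]
[-93.14442927 499.62918876 585.81818633]
top [[460.22011242   0.         316.87824956]
 [  0.         460.22011242 239.37738259]
 [  0.           0.           1.        ]] [ 2.13246655 -2.12338489  0.13205411] [ 12.12171701 553.86014004 955.0877802 ]
[ 401.39366548  -15.21790459 1028.47080626]
```

View pics/top0.png

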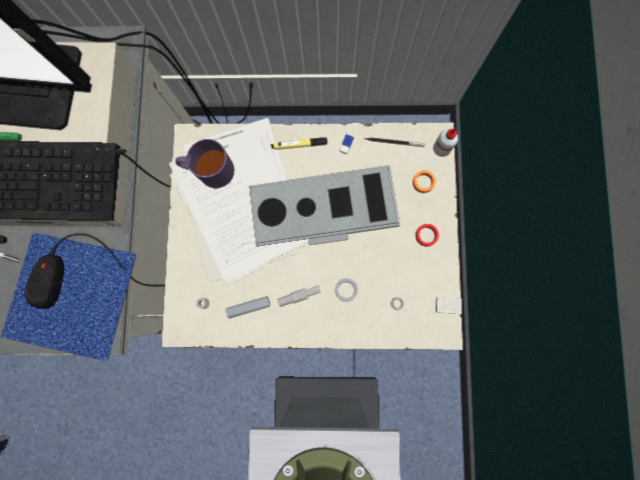

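View pics/scene0.png

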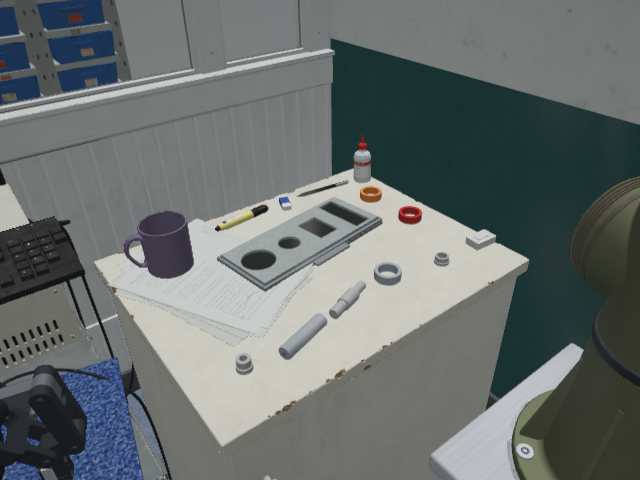

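The top view shows the tray with four nests: large round at (271,212), small round (306,207), rectangle (342,202) and long (375,197). The pin is at (248,307), the shaft at (298,296), the ring at (346,290) and the block at (449,305). The bushings are at (203,303) and (397,303), and I need enlarged crops to tell them apart.

Run:
```python
import cv2,numpy as np
t=cv2.imread("pics/top0.png");s=cv2.imread("pics/scene0.png")
z=lambda im,x,y,w,h,k:cv2.resize(im[y:y+h,x:x+w],None,fx=k,fy=k,interpolation=cv2.INTER_CUBIC)
cv2.imwrite("pics/c1.png",np.vstack([np.hstack([z(s,220,340,50,40,8),z(s,417,240,50,40,8)]),z(s,430,220,80,28,10)]))
cv2.imwrite("pics/c2.png",z(t,265,265,200,60,4))
cv2.imwrite("pics/c3.png",z(t,240,155,165,95,4.8))
```

```text
(no output)
```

View pics/c1.png

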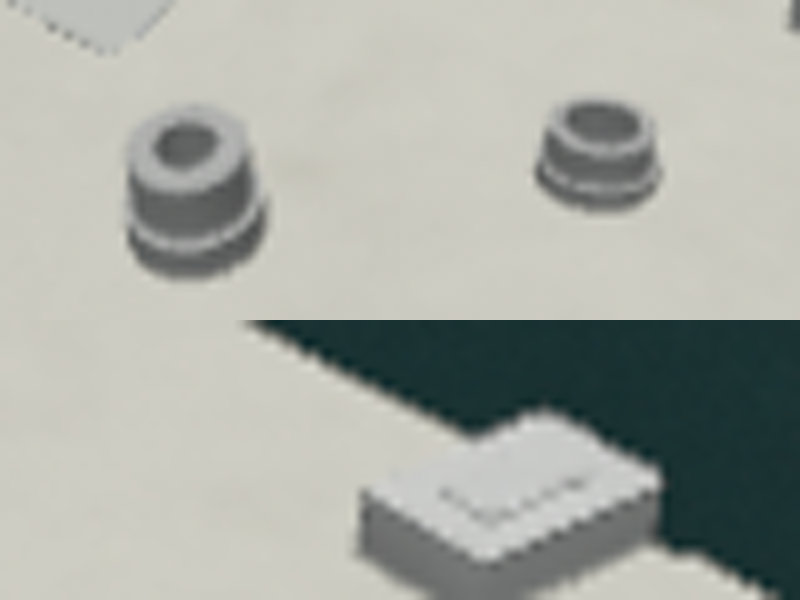

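View pics/c2.png

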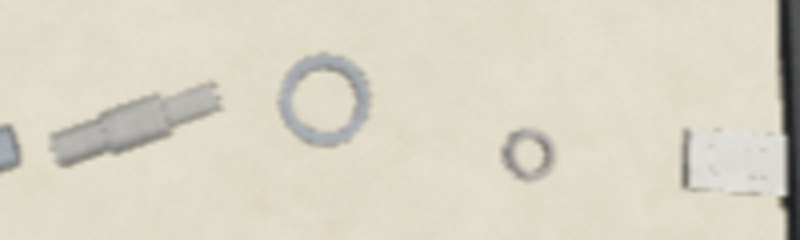

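View pics/c3.png

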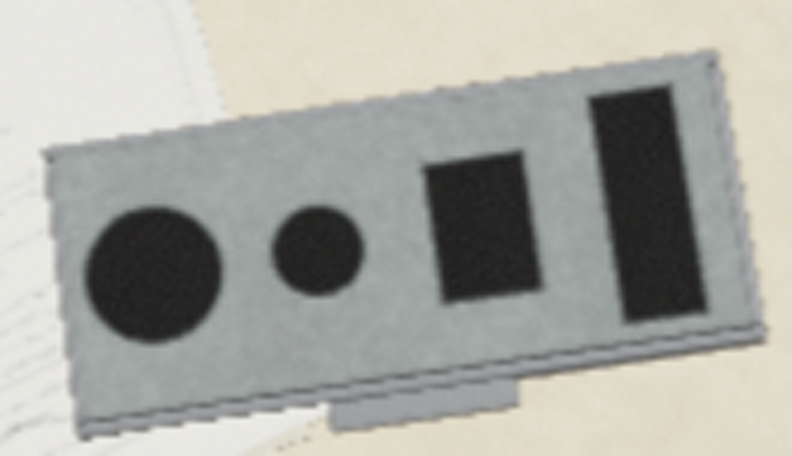

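The right-hand bushing, at scene (441,259), has a wide base and a narrower boss, so it is the low collared one. The left one is tall and waisted, so I leave it. The block lies near the right edge and a wall, so I'll compute positions and the wall's distance.

```bash
cat > h.py <<'E'
import numpy as np,cv2
K={"scene":(525.03941731,326.38072316,242.29294911),"top":(460.22011242,316.87824956,239.37738259)}
E_={"scene":([1.07270208,-2.19629473,1.17090754],[346.617938,275.86902884,636.58498442]),"top":([2.13246655,-2.12338489,0.13205411],[12.12171701,553.86014004,955.0877802])}
def ray(n,u,v):
    f,cx,cy=K[n];R=cv2.Rodrigues(np.array(E_[n][0]))[0]
    return -R.T@np.array(E_[n][1]),R.T@np.array([(u-cx)/f,(v-cy)/f,1])
def pt(n,u,v,z):
    c,d=ray(n,u,v);return c+d*(z-c[2])/d[2]
E
python3 - <<'E'
from h import *
c=lambda x,y,ox,oy,k:((x+.5)/k-.5+ox,(y+.5)/k-.5+oy)
p=lambda n,x,y,z:print(n,np.round(pt("top",*c(x,y,265,265,4),z),1))
p("shaft L",57,149,20);p("shaft R",218,96,20);p("shaft mid",137,123,24);p("ring",325,100,17);p("bush",527,155,8)
for q in((690,130),(786,135),(783,194),(688,188)):p("block",*q,16)
q=lambda n,x,y,z=19:print(n,np.round(pt("top",*c(x,y,240,155,4.8),z),1))
q("Nring",153,275);q("Nbush",318,251)
for n,P in(("rect",((422,166),(522,152),(542,289),(444,303))),("long",((588,98),(670,86),(707,312),(625,323)))):
    for a in P:q(n,*a)
print("edge",pt("top",462,305,0),pt("top",456,130,0))
# dado border
t=cv2.imread("pics/top0.png").astype(int);s=cv2.imread("pics/scene0.png").astype(int)
for r in(50,200,400):
    g=t[r,540:,2];print(r,[540+i for i in np.where((g[1:]>60)&(g[:-1]<=60))[0]][:3])
for x in(400,500,540):
    g=s[:200,x,2];print(x,[i for i in np.where((g[1:]<80)&(g[:-1]>=80))[0]][:3])
E
```

```text
shaft L [419.4  97.1  20. ]
shaft R [448.6   9.6  20. ]
shaft mid [433.6  53.4  24. ]
ring [446.9 -48.8  17. ]
bush [ 417.9 -159.3    8. ]
block [ 431.8 -246.4   16. ]
block [ 429.4 -297.9   16. ]
block [ 397.8 -295.    16. ]
block [ 400.7 -244.3   16. ]
Nring [619.8 117.7  19. ]
Nbush [631.3  40.5  19. ]
rect [672.2  -8.1  19. ]
rect [678.9 -55.1  19. ]
rect [613.2 -64.1  19. ]
rect [606.5 -18.5  19. ]
long [705.  -86.2  19. ]
long [ 710.8 -124.8   19. ]
long [ 602.3 -140.4   19. ]
long [ 597.1 -102.4   19. ]
edge [ 415.40008047 -303.63696446    0.        ] [ 818.62645498 -306.44648839    0.        ]
50 [np.int64(594)]
200 [np.int64(608)]
400 [np.int64(627)]
400 [np.int64(57)]
500 [np.int64(85)]
540 [np.int64(96)]
```

Run:
```python
from h import *
def pl(n,a,b):
    c,d=ray(n,*a);_,e=ray(n,*b);m=np.cross(d,e);m/=np.linalg.norm(m);return m,m@c
m1,a=pl("top",(594,50),(627,400));m2,b=pl("scene",(400,57),(540,96))
d=np.cross(m1,m2);d/=np.linalg.norm(d)
p=np.linalg.solve([m1,m2,[1,0,0]],[a,b,415]);print(d,p)
```

```text
[-9.99998782e-01 -1.50709706e-03  4.05712217e-04] [ 415.         -497.56570477  234.09877335]
```

The wall stands about 190 mm clear of the block, and the sizes check out (block 51.6×31.7, rectangular nest 66×47, nest pitch about 78). Next is the helper for computing moves.

```bash
cat > go.py <<'E'
# usage: go.py x y z closing_deg [more quads] -> shares from the present pose (closing modulo 180)
import sys,numpy as np
from bench import observe
from scipy.spatial.transform import Rotation as Ro
s=observe();R=Ro.from_rotvec(s["eef_rot"]).as_matrix();y=np.degrees(np.arctan2(R[1,1],R[0,1]))
print("t%.2f tcp %s yaw %.1f tilt %s F %s w %.1f g %.1f j6 %.2f"%(s["t"],np.round(s["tcp_pos"],1),y,np.round(R[:2,2],3),np.round(s["contact_force"],1),s["grip_width"],s["gripper_force"],s["joint_pos"][5]))
a=np.array(sys.argv[1:],float).reshape(-1,4)
for q in a:
    d=R.T@(q[:3]-s["tcp_pos"])/400;t=(q[3]-y+90)%180-90
    print(q,"shift",np.round(d,4),"rz",round(-t/45,3),"or",round(-(t-np.sign(t)*180)/45,3))
E
python3 go.py 434 53.4 120 18.4
```

```text
t0.10 tcp [201.5 564.6 244.5] yaw 70.4 tilt [-0.    -0.001] F [-0.2  0.   0.6] w 85.4 g 0.0 j6 1.57
[434.   53.4 120.   18.4] shift [-0.9769 -1.0078  0.3129] rz 1.155 or -2.845
```

>>> drive_tool:
  steps:
    - [-0.976, -0.99, 0.15, 0, 0, 1, 0]
    - [-0.976, -0.99, 0.15, 0, 0, 1, 0]
    - [-0.976, -0.99, 0.15, 0, 0, 1, 0]
    - [-0.976, -0.99, 0.15, 0, 0, 1, 0]
    - [-0.976, -0.99, 0.15, 0, 0, 1, 0.2]
    - [-0.976, -0.99, 0.15, 0, 0, 1, 0.3]
    - [-0.976, -0.99, 0.15, 0, 0, 1, 0.3]
    - [-0.976, -0.99, 0.15, 0, 0, 1, 0.3]
    - [-0.976, -0.99, 0.2, 0, 0, 1, 0.3]
    - [-0.976, -0.99, 0.25, 0, 0, 1, 0.3]
    - [-0.976, -0.99, 0.3, 0, 0, 1, 0.3]
    - [-0.976, -0.99, 0.31, 0, 0, 1, 0.3]
  newtons: 50

```text
t: 1.6
tcp_pos: [434.9, 60.5, 119.9]
eef_rot: [-1.679, -2.652, 0.003]
contact_force: [0.9, -0.0, 0.4]
grip_width: 60.1
gripper_force: 0.0
```

```bash
python3 go.py 434 53.4 22 18.4
```

```text
t1.60 tcp [434.9  60.5 119.9] yaw 25.3 tilt [-0.003 -0.   ] F [ 0.9 -0.   0.4] w 60.1 g 0.0 j6 1.27
[434.   53.4  22.   18.4] shift [-0.0153 -0.0089  0.2449] rz 0.154 or -3.846
```

>>> drive_tool:
  steps:
    - [-0.015, -0.009, 0.05, 0, 0, 0.154, 0.35]
    - [-0.015, -0.009, 0.15, 0, 0, 0.154, 0.35]
    - [-0.015, -0.009, 0.22, 0, 0, 0.154, 0.35]
    - [-0.015, -0.009, 0.245, 0, 0, 0.154, 0.35]
    - [-0.015, -0.009, 0.245, 0, 0, 0.154, 0.35]
    - [-0.015, -0.009, 0.245, 0, 0, 0.154, 0.9]
    - [-0.015, -0.009, 0.245, 0, 0, 0.154, 0.9]
    - [-0.015, -0.009, 0.245, 0, 0, 0.154, 0.9]
    - [-0.015, -0.009, 0.245, 0, 0, 0.154, 0.9]

```text
t: 2.72
tcp_pos: [436.6, 54.1, 24.6]
eef_rot: [1.836, 2.547, 0.002]
contact_force: [-0.5, 0.2, 5.3]
grip_width: 22.5
gripper_force: 49.4
```

```bash
python3 go.py 653.8 -113.4 100 98.4
python3 - <<'E'
from bench import optics
import cv2
f=optics.grab_frame("wrist");print(f["camera_matrix"],f["mount"]);cv2.imwrite("pics/w1.png",f["color"])
E
```

```text
t2.73 tcp [436.6  54.1  24.6] yaw 18.4 tilt [0.002 0.   ] F [-0.5  0.2  5.3] w 22.5 g 49.4 j6 1.37
[ 653.8 -113.4  100.    98.4] shift [-0.569   0.383  -0.1876] rz -1.777 or 2.223
[[417.14057109   0.         323.31868514]
 [  0.         417.14057109 240.08951868]
 [  0.           0.           1.        ]] [[-3.20753269e-04 -9.56685255e-01 -2.91124061e-01  7.35114879e+01]
 [ 9.99999523e-01 -5.75454869e-04  7.89272009e-04  6.82265155e-02]
 [-9.22613653e-04 -2.91123669e-01  9.56684984e-01 -1.29891865e+02]
 [ 0.00000000e+00  0.00000000e+00  0.00000000e+00  1.00000000e+00]]
```

View pics/w1.png

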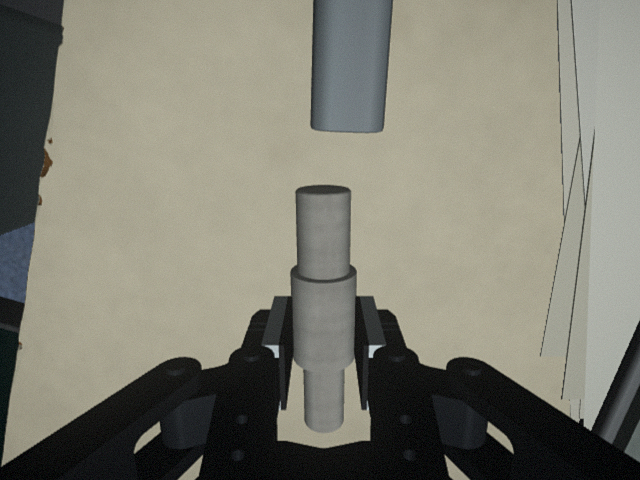

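The shaft is held with its length about centred in the pads (ends at rows 188 and 430, which works out to a centre ~2–3 mm off the TCP). I'll lift it and go.

>>> drive_tool:
  steps:
    - [0, 0, -0.1, 0, 0, 0, 0.9]
    - [-0.02, 0.01, -0.19, 0, 0, -0.2, 0.9]
    - [-0.15, 0.1, -0.19, 0, 0, -0.4, 0.9]
    - [-0.3, 0.2, -0.19, 0, 0, -0.6, 0.9]
    - [-0.45, 0.3, -0.19, 0, 0, -0.8, 0.9]
    - [-0.57, 0.383, -0.19, 0, 0, -1, 0.9]
    - [-0.57, 0.383, -0.19, 0, 0, -1, 0.9]
    - [-0.57, 0.383, -0.19, 0, 0, -1, 0.9]

```text
t: 3.78
tcp_pos: [653.6, -114.9, 99.1]
eef_rot: [0.724, 3.057, 0.0]
contact_force: [-1.0, 0.4, -1.6]
grip_width: 22.6
gripper_force: 50.1
```

```bash
python3 go.py 656 -112 90 98.4
```

```text
t3.77 tcp [ 653.6 -114.9   99.1] yaw 63.3 tilt [ 0. -0.] F [-1.   0.4 -1.6] w 22.6 g 50.1 j6 0.29
[ 656.  -112.    90.    98.4] shift [-0.002   0.0092  0.0228] rz -0.779 or 3.221
```

>>> drive_tool:
  steps:
    - [-0.002, 0.009, 0.02, 0, 0, -0.4, 0.9]
    - [-0.002, 0.009, 0.05, 0, 0, -0.78, 0.9]
    - [-0.002, 0.009, 0.06, 0, 0, -0.78, 0.9]
    - [-0.002, 0.009, 0.06, 0, 0, -0.78, 0.9]
    - [-0.002, 0.009, 0.06, 0, 0, -0.78, 0.9]
    - [-0.002, 0.009, 0.06, 0, 0, -0.78, 0.9]

```text
t: 4.53
tcp_pos: [654.9, -110.5, 75.7]
eef_rot: [0.233, -3.133, -0.0]
contact_force: [0.5, -1.0, -2.5]
grip_width: 22.7
gripper_force: 50.1
```

```bash
python3 go.py 656 -112 36 98.4
python3 - <<'E'
from bench import optics
import cv2
f=optics.grab_frame("wrist");cv2.imwrite("pics/w2.png",f["color"])
E
```

```text
t4.53 tcp [ 654.9 -110.5   75.7] yaw 98.5 tilt [-0.  0.] F [ 0.5 -1.  -2.5] w 22.7 g 50.1 j6 -0.32
[ 656.  -112.    36.    98.4] shift [-0.0022 -0.004   0.0992] rz 0.002 or -3.998
```

View pics/w2.png

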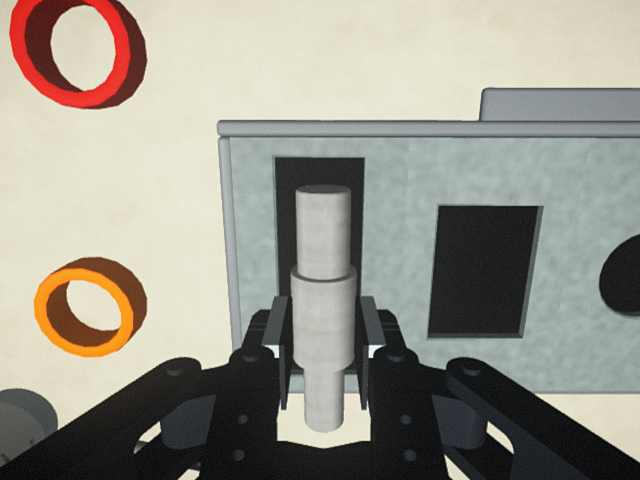

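The shaft hangs over the long nest. The nest's front edge is at row 157 (columns 275–364), and the rectangular nest's corners are (440,206), (543,206), (522,338) and (428,336). I'll measure the nests from these.

```bash
cat > wr.py <<'E'
import numpy as np
from scipy.spatial.transform import Rotation as Ro
M=np.array([[-3.20753269e-04,-9.56685255e-01,-2.91124061e-01,73.5114879],[.999999523,-5.75454869e-04,7.89272009e-04,.068],[-9.22613653e-04,-.291123669,.956684984,-129.891865],[0,0,0,1]])
def wpt(u,v,z,tcp,rot):
    R=Ro.from_rotvec(rot).as_matrix();d=R@M[:3,:3]@[(u-323.3187)/417.14057,(v-240.0895)/417.14057,1];c=R@M[:3,3]+tcp
    return c+d*(z-c[2])/d[2]
E
python3 - <<'E'
from wr import *
t=[654.9,-110.5,75.7];r=[0.233,-3.133,0]
P=np.array([wpt(*q,19,t,r) for q in((275,157),(364,157),(440,206),(543,206),(522,338),(428,336))]);print(P.round(1))
m=P[:2].mean(0);print("long centre",m+55.5*np.array([.989,.146,0]),"rect",P[2:].mean(0))
e=[wpt(323,188,75.7-3.6,t,r),wpt(323,430,75.7-3.6,t,r)];print("shaft",e,np.mean(e,0))
E
```

```text
[[ 603.6 -139.5   19. ]
 [ 597.8 -100.7   19. ]
 [ 614.4  -62.5   19. ]
 [ 607.5  -16.    19. ]
 [ 674.6   -6.1   19. ]
 [ 680.4  -53.2   19. ]]
long centre [ 655.59269853 -111.96666793   19.        ] rect [644.21618707 -34.46512242  19.        ]
shaft [array([ 605.00688386, -117.88039568,   72.1       ]), array([ 698.60371876, -103.93342029,   72.1       ])] [ 651.80530131 -110.90690799   72.1       ]
```

```bash
python3 go.py 658.5 -111.8 38 98.4
```

```text
t4.58 tcp [ 655.  -110.7   75.6] yaw 98.5 tilt [0. 0.] F [ 0.4  0.1 -2. ] w 22.8 g 50.1 j6 -0.32
[ 658.5 -111.8   38.    98.4] shift [-0.0081 -0.004   0.094 ] rz 0.002 or -3.998
```

>>> drive_tool:
  steps:
    - [-0.008, -0.004, 0, 0, 0, 0, 0.9]
    - [-0.008, -0.004, 0.05, 0, 0, 0, 0.9]
    - [-0.008, -0.004, 0.08, 0, 0, 0, 0.9]
    - [-0.008, -0.004, 0.092, 0, 0, 0, 0.9]
    - [-0.008, -0.004, 0.094, 0, 0, 0, 0.9]
    - [-0.008, -0.004, 0.094, 0, 0, 0, 0.9]
    - [-0.008, -0.004, 0.094, 0, 0, 0, 0.9]

```text
t: 5.45
tcp_pos: [659.0, -112.2, 38.0]
eef_rot: [-0.234, 3.132, -0.0]
contact_force: [-0.8, 0.3, -1.8]
grip_width: 22.6
gripper_force: 50.2
```

```bash
python3 go.py
```

```text
t5.45 tcp [ 659.  -112.2   38. ] yaw 98.5 tilt [ 0.001 -0.   ] F [-0.8  0.3 -1.8] w 22.6 g 50.2 j6 -0.32
```

>>> drive_tool:
  steps:
    - [0, 0, 0.0015, 0, 0, 0, 0.9]
    - [0, 0, 0.0015, 0, 0, 0, 0.85]
    - [0, 0, 0.0015, 0, 0, 0, 0.5]
    - [0, 0, 0.0015, 0, 0, 0, 0.45]
    - [0, 0, -0.05, 0, 0, 0, 0.45]
    - [0, 0, -0.15, 0, 0, 0, 0.45]
    - [0, 0, -0.2, 0, 0, 0, 0.4]
    - [0, 0, -0.2, 0, 0, 0, 0.4]

```text
t: 6.45
tcp_pos: [660.3, -112.5, 119.7]
eef_rot: [-0.233, 3.129, -0.002]
contact_force: [-0.2, -0.9, -0.2]
grip_width: 51.0
gripper_force: 0.0
```

```bash
python3 go.py 416.6 -269.2 90 -3
python3 - <<'E'
from bench import optics
import cv2
f=optics.grab_frame("wrist");cv2.imwrite("pics/w3.png",f["color"])
E
```

```text
t6.45 tcp [ 660.3 -112.5  119.7] yaw 98.5 tilt [ 0.004 -0.001] F [-0.2 -0.9 -0.2] w 51.0 g 0.0 j6 -0.32
[ 416.6 -269.2   90.    -3. ] shift [ 0.6608 -0.2971  0.0721] rz -1.744 or 2.256
```

View pics/w3.png

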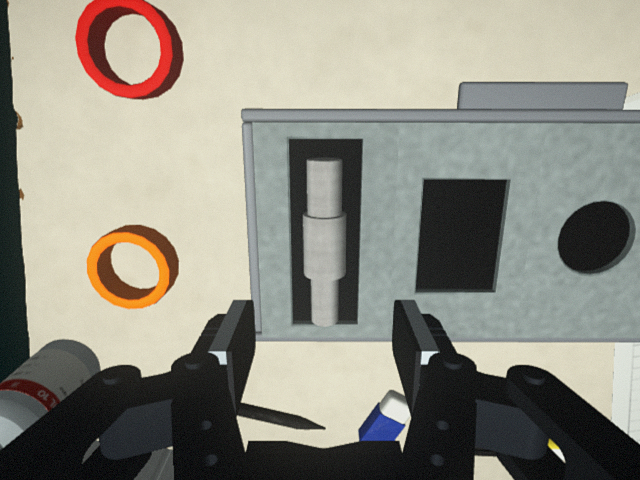

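Run:
```python
from wr import *
t=[660.3,-112.5,119.7];r=[-0.233,3.129,-0.002]
for q in((325,139,19),(324,323,19),(324,158,34),(324,325,32),(290,230,19),(361,230,19),(303,230,25),(345,230,25)):print(q,wpt(*q,t,r).round(1))
```

```text
(325, 139, 19) [ 601.  -120.4   19. ]
(324, 323, 19) [ 710.1 -104.5   19. ]
(324, 158, 34) [ 609.5 -119.6   34. ]
(324, 325, 32) [ 704.5 -105.4   32. ]
(290, 230, 19) [ 654.2 -132.6   19. ]
(361, 230, 19) [648.2 -92.4  19. ]
(303, 230, 25) [ 651.4 -125.2   25. ]
(345, 230, 25) [ 647.9 -102.    25. ]
```

The shaft lies flat in the long nest, with its ends at x 609–704 against the nest's 601–710. Next is the block.

>>> drive_tool:
  steps:
    - [0.1, -0.04, 0, 0, 0, -0.2, 0.3]
    - [0.25, -0.11, 0, 0, 0, -0.4, 0.3]
    - [0.4, -0.18, 0, 0, 0, -0.6, 0.3]
    - [0.55, -0.25, 0.02, 0, 0, -0.8, 0.3]
    - [0.66, -0.297, 0.03, 0, 0, -1, 0.3]
    - [0.66, -0.297, 0.03, 0, 0, -1, 0.3]
    - [0.66, -0.297, 0.03, 0, 0, -1, 0.3]

```text
t: 7.38
tcp_pos: [415.2, -268.6, 105.0]
eef_rot: [-1.412, 2.806, 0.001]
contact_force: [0.5, -0.3, -0.5]
grip_width: 59.5
gripper_force: 0.0
```

```bash
python3 go.py 416.6 -269.2 90 -3
```

```text
t7.38 tcp [ 415.2 -268.6  105. ] yaw 143.4 tilt [-0.     0.001] F [ 0.5 -0.3 -0.5] w 59.5 g 0.0 j6 -1.51
[ 416.6 -269.2   90.    -3. ] shift [-0.001  -0.0037  0.0375] rz -0.746 or 3.254
```

>>> drive_tool:
  steps:
    - [-0.001, -0.004, 0.03, 0, 0, -0.3, 0.3]
    - [-0.001, -0.004, 0.05, 0, 0, -0.55, 0.3]
    - [-0.001, -0.004, 0.08, 0, 0, -0.746, 0.3]
    - [-0.001, -0.004, 0.14, 0, 0, -0.746, 0.3]
    - [-0.001, -0.004, 0.19, 0, 0, -0.746, 0.3]
    - [-0.001, -0.004, 0.209, 0, 0, -0.746, 0.3]
    - [-0.001, -0.004, 0.209, 0, 0, -0.746, 0.3]
    - [-0.001, -0.004, 0.209, 0, 0, -0.746, 0.8]
    - [-0.001, -0.004, 0.209, 0, 0, -0.746, 0.8]
    - [-0.001, -0.004, 0.209, 0, 0, -0.746, 0.8]
    - [-0.001, -0.004, 0.209, 0, 0, -0.746, 0.8]

```text
t: 8.75
tcp_pos: [417.5, -269.8, 23.1]
eef_rot: [-2.164, 2.277, -0.002]
contact_force: [-0.8, 0.9, 6.1]
grip_width: 30.3
gripper_force: 49.9
```

```bash
python3 go.py 644 -34.5 100 98.4
python3 - <<'E'
from bench import optics
import cv2
f=optics.grab_frame("wrist");cv2.imwrite("pics/w4.png",f["color"])
E
```

```text
t8.75 tcp [ 417.5 -269.8   23.1] yaw 177.1 tilt [ 0.002 -0.001] F [-0.8  0.9  6.1] w 30.3 g 49.9 j6 -2.09
[644.  -34.5 100.   98.4] shift [-0.6162 -0.5361 -0.1917] rz 1.749 or -2.251
```

View pics/w4.png

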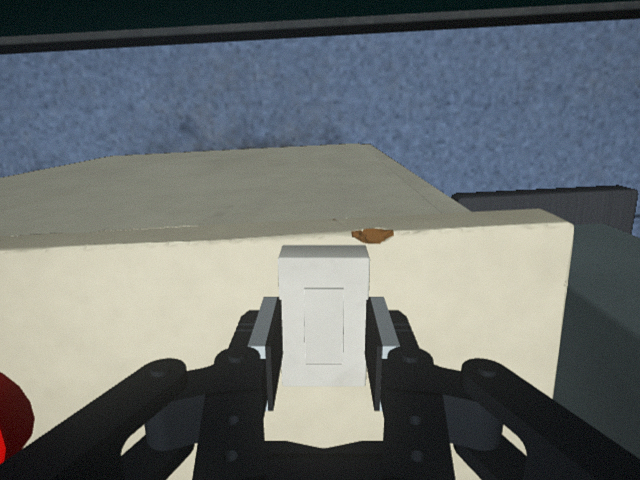

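The block is gripped centred: its top face spans rows 258–386, putting its centre −0.8 mm from the TCP. Carrying it to the rectangular nest.

>>> drive_tool:
  steps:
    - [0, 0, -0.1, 0, 0, 0, 0.8]
    - [-0.02, -0.02, -0.2, 0, 0, 0.2, 0.8]
    - [-0.13, -0.12, -0.2, 0, 0, 0.4, 0.8]
    - [-0.25, -0.22, -0.2, 0, 0, 0.6, 0.8]
    - [-0.37, -0.32, -0.2, 0, 0, 0.8, 0.8]
    - [-0.49, -0.42, -0.2, 0, 0, 1, 0.8]
    - [-0.61, -0.53, -0.2, 0, 0, 1, 0.8]
    - [-0.616, -0.536, -0.2, 0, 0, 1, 0.8]
    - [-0.616, -0.536, -0.2, 0, 0, 1, 0.8]

```text
t: 9.93
tcp_pos: [642.8, -34.1, 101.5]
eef_rot: [1.129, -2.93, -0.0]
contact_force: [-0.2, -0.9, -3.1]
grip_width: 29.9
gripper_force: 50.7
```

```bash
python3 go.py 644 -34.5 37 98.4
```

```text
t9.93 tcp [642.8 -34.1 101.5] yaw 132.1 tilt [-0.001 -0.   ] F [-0.2 -0.9 -3.1] w 29.9 g 50.7 j6 -0.79
[644.  -34.5  37.   98.4] shift [-0.0016 -0.0029  0.1614] rz 0.75 or -3.25
```

>>> drive_tool:
  steps:
    - [-0.002, -0.003, 0, 0, 0, 0.25, 0.8]
    - [-0.002, -0.003, 0, 0, 0, 0.5, 0.8]
    - [-0.002, -0.003, 0.03, 0, 0, 0.75, 0.8]
    - [-0.002, -0.003, 0.08, 0, 0, 0.75, 0.8]
    - [-0.002, -0.003, 0.12, 0, 0, 0.75, 0.8]
    - [-0.002, -0.003, 0.15, 0, 0, 0.75, 0.8]
    - [-0.002, -0.003, 0.161, 0, 0, 0.75, 0.8]
    - [-0.002, -0.003, 0.161, 0, 0, 0.75, 0.8]
    - [-0.002, -0.003, 0.161, 0, 0, 0.75, 0.8]

```text
t: 11.05
tcp_pos: [645.4, -34.5, 38.4]
eef_rot: [-0.229, 3.132, -0.0]
contact_force: [0.1, 0.3, -1.8]
grip_width: 30.4
gripper_force: 50.7
```

```bash
python3 go.py 644 -34.5 36.5 98.4
```

```text
t11.05 tcp [645.4 -34.5  38.4] yaw 98.4 tilt [ 0.001 -0.   ] F [ 0.1  0.3 -1.8] w 30.4 g 50.7 j6 -0.20
[644.  -34.5  36.5  98.4] shift [0.0034 0.0006 0.0046] rz -0.001 or 3.999
```

>>> drive_tool:
  steps:
    - [0.003, 0, 0.005, 0, 0, 0, 0.8]
    - [0.003, 0, 0.005, 0, 0, 0, 0.8]
    - [0.003, 0, 0.005, 0, 0, 0, 0.6]
    - [0.003, 0, 0.005, 0, 0, 0, 0.45]
    - [0.003, 0, 0.005, 0, 0, 0, 0.4]
    - [0.003, 0, -0.05, 0, 0, 0, 0.4]
    - [0.003, 0, -0.15, 0, 0, 0, 0.4]
    - [0.003, 0, -0.2, 0, 0, 0, 0.3]
    - [0.003, 0, -0.2, 0, 0, 0, 0.3]

```text
t: 12.18
tcp_pos: [645.1, -34.8, 119.6]
eef_rot: [-0.228, 3.129, -0.001]
contact_force: [0.5, -0.2, -0.7]
grip_width: 59.9
gripper_force: 0.0
```

```bash
python3 go.py 448.6 -47 100 8.4
python3 - <<'E'
from bench import optics
import cv2
f=optics.grab_frame("wrist");cv2.imwrite("pics/w5.png",f["color"])
E
```

```text
t12.18 tcp [645.1 -34.8 119.6] yaw 98.3 tilt [ 0.004 -0.   ] F [ 0.5 -0.2 -0.7] w 59.9 g 0.0 j6 -0.20
[448.6 -47.  100.    8.4] shift [0.4907 0.0412 0.0472] rz 1.999 or -2.001
```

View pics/w5.png

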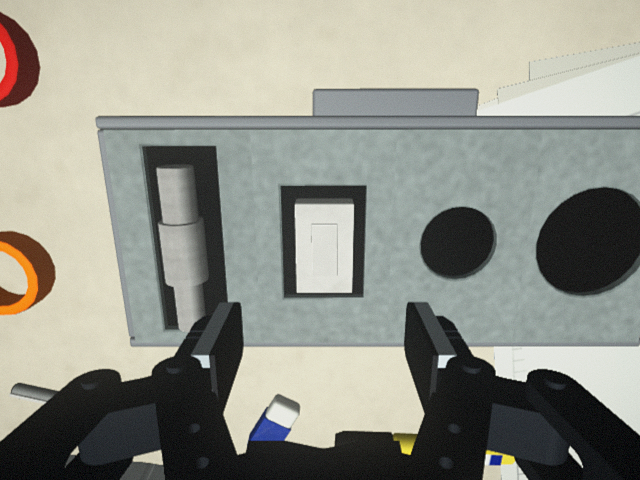

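The block sits inside the rectangular nest and the shaft is still in place. The round nests show at (458,242) and (590,241).

Run:
```python
from wr import *
t=[645.1,-34.8,119.6];r=[-0.228,3.129,-0.001]
for n,L in(("small",((458,207),(458,278),(421,242),(496,240))),("big",((604,187),(580,295),(536,245))),("block",((330,200),(330,292)))):
    print(n,np.round([wpt(*q,29 if n=="block" else 19,t,r)[:2] for q in L],1).tolist())
```

```text
small [[611.9, 37.2], [653.9, 47.5], [635.1, 21.0], [627.7, 63.6]]
big [[589.0, 114.8], [654.0, 122.8], [627.3, 87.3]]
block [[616.3, -35.2], [669.4, -27.2]]
```

>>> drive_tool:
  steps:
    - [0.1, 0.01, 0, 0, 0, 0.2, 0.1]
    - [0.22, 0.02, 0, 0, 0, 0.4, 0.1]
    - [0.35, 0.03, 0, 0, 0, 0.6, 0.1]
    - [0.49, 0.041, 0, 0, 0, 0.8, 0.1]
    - [0.49, 0.041, 0, 0, 0, 1, 0.1]
    - [0.49, 0.041, 0, 0, 0, 1, 0.1]
    - [0.49, 0.041, 0, 0, 0, 1, 0.1]

```text
t: 13.1
tcp_pos: [447.7, -47.0, 117.3]
eef_rot: [-0.984, -2.983, 0.0]
contact_force: [0.1, -0.1, -0.0]
grip_width: 77.0
gripper_force: 0.0
```

```bash
python3 go.py 448.6 -47 21 8.4
```

```text
t13.10 tcp [447.7 -47.  117.3] yaw 53.5 tilt [-0.  0.] F [ 0.1 -0.1 -0. ] w 77.0 g 0.0 j6 0.53
[448.6 -47.   21.    8.4] shift [-0.002   0.0013  0.2407] rz 1.002 or -2.998
```

>>> drive_tool:
  steps:
    - [-0.002, 0.001, 0.03, 0, 0, 0.25, 0.15]
    - [-0.002, 0.001, 0.05, 0, 0, 0.5, 0.15]
    - [-0.002, 0.001, 0.08, 0, 0, 0.75, 0.15]
    - [-0.002, 0.001, 0.11, 0, 0, 1, 0.15]
    - [-0.002, 0.001, 0.16, 0, 0, 1, 0.15]
    - [-0.002, 0.001, 0.21, 0, 0, 1, 0.15]
    - [-0.002, 0.001, 0.24, 0, 0, 1, 0.15]
    - [-0.002, 0.001, 0.241, 0, 0, 1, 0.15]
    - [-0.002, 0.001, 0.241, 0, 0, 1, 0.6]
    - [-0.002, 0.001, 0.241, 0, 0, 1, 0.6]
    - [-0.002, 0.001, 0.241, 0, 0, 1, 0.6]
    - [-0.002, 0.001, 0.241, 0, 0, 1, 0.6]
  newtons: 40

```text
t: 14.6
tcp_pos: [448.8, -47.2, 22.4]
eef_rot: [2.053, 2.376, 0.001]
contact_force: [-1.3, 0.4, 6.5]
grip_width: 47.4
gripper_force: 40.4
```

```bash
python3 go.py 621.6 119 100 8.4
python3 - <<'E'
from bench import optics
import cv2
f=optics.grab_frame("wrist");cv2.imwrite("pics/w6.png",f["color"])
E
```

```text
t14.60 tcp [448.8 -47.2  22.4] yaw 8.4 tilt [ 0.002 -0.   ] F [-1.3  0.4  6.5] w 47.4 g 40.4 j6 1.32
[621.6 119.  100.    8.4] shift [ 0.3483  0.488  -0.1933] rz -0.001 or 3.999
```

View pics/w6.png

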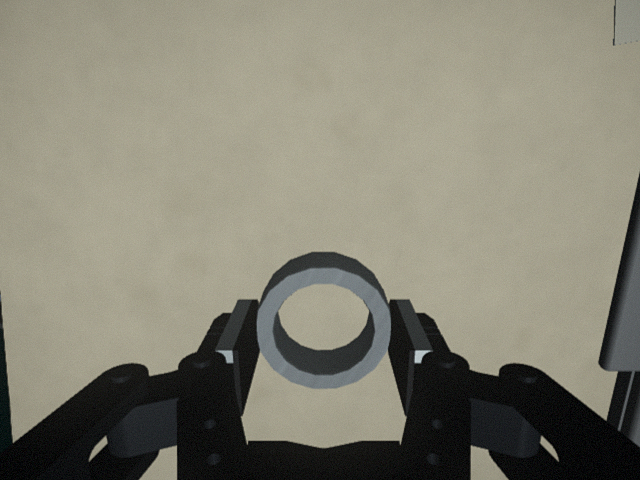

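The ring is held centred between the pads (top face rows 266–388). Moving it to the large nest.

>>> drive_tool:
  steps:
    - [0, 0, -0.1, 0, 0, 0, 0.6]
    - [0.02, 0.02, -0.19, 0, 0, 0, 0.6]
    - [0.1, 0.14, -0.19, 0, 0, 0, 0.6]
    - [0.2, 0.27, -0.19, 0, 0, 0, 0.6]
    - [0.29, 0.4, -0.19, 0, 0, 0, 0.6]
    - [0.35, 0.488, -0.19, 0, 0, 0, 0.6]
    - [0.35, 0.488, -0.15, 0, 0, 0, 0.6]
    - [0.35, 0.488, -0.1, 0, 0, 0, 0.6]
    - [0.35, 0.488, -0.08, 0, 0, 0, 0.6]
    - [0.35, 0.488, -0.08, 0, 0, 0, 0.6]

```text
t: 15.9
tcp_pos: [620.0, 119.1, 52.8]
eef_rot: [-2.054, -2.376, 0.002]
contact_force: [0.5, 0.2, -0.6]
grip_width: 47.8
gripper_force: 41.8
```

```bash
python3 go.py 621.6 120 35.5 8.4
```

```text
t15.90 tcp [620.  119.1  52.8] yaw 8.3 tilt [-0.002 -0.   ] F [ 0.5  0.2 -0.6] w 47.8 g 41.8 j6 1.62
[621.6 120.   35.5   8.4] shift [0.0017 0.0044 0.0433] rz -0.002 or 3.998
```

>>> drive_tool:
  steps:
    - [0.002, 0.004, 0.01, 0, 0, 0, 0.6]
    - [0.002, 0.004, 0.03, 0, 0, 0, 0.6]
    - [0.002, 0.004, 0.043, 0, 0, 0, 0.6]
    - [0.002, 0.004, 0.043, 0, 0, 0, 0.6]
    - [0.002, 0.004, 0.043, 0, 0, 0, 0.6]
    - [0.002, 0.004, 0.043, 0, 0, 0, 0.6]

```text
t: 16.65
tcp_pos: [622.4, 120.7, 36.1]
eef_rot: [-2.054, -2.377, 0.0]
contact_force: [1.3, 0.4, -1.7]
grip_width: 47.7
gripper_force: 41.8
```

>>> drive_tool:
  steps:
    - [0, 0, 0.002, 0, 0, 0, 0.6]
    - [0, 0, 0.002, 0, 0, 0, 0.4]
    - [0, 0, 0.002, 0, 0, 0, 0.25]
    - [0, 0, 0.002, 0, 0, 0, 0.2]
    - [0, 0, 0.002, 0, 0, 0, 0.2]
    - [0, 0, -0.05, 0, 0, 0, 0.2]
    - [0, 0, -0.15, 0, 0, 0, 0.25]
    - [0, 0, -0.16, 0, 0, 0, 0.3]

```text
t: 17.65
tcp_pos: [624.8, 121.2, 103.3]
eef_rot: [2.052, 2.375, 0.007]
contact_force: [0.3, 0.4, 0.2]
grip_width: 59.6
gripper_force: 0.0
```

```bash
python3 go.py 419.6 -157.6 70 8.4
```

```text
t17.65 tcp [624.8 121.2 103.3] yaw 8.3 tilt [0.005 0.001] F [0.3 0.4 0.2] w 59.6 g 0.0 j6 1.62
[ 419.6 -157.6   70.     8.4] shift [-0.6152 -0.6092  0.0798] rz -0.001 or 3.999
```

>>> drive_tool:
  steps:
    - [-0.1, -0.1, 0, 0, 0, 0, 0.35]
    - [-0.22, -0.22, 0, 0, 0, 0, 0.35]
    - [-0.34, -0.34, 0, 0, 0, 0, 0.35]
    - [-0.46, -0.46, 0, 0, 0, 0, 0.35]
    - [-0.58, -0.58, 0.03, 0, 0, 0, 0.35]
    - [-0.615, -0.61, 0.08, 0, 0, 0, 0.35]
    - [-0.615, -0.61, 0.08, 0, 0, 0, 0.35]
    - [-0.615, -0.61, 0.08, 0, 0, 0, 0.35]
    - [-0.615, -0.61, 0.08, 0, 0, 0, 0.35]

```text
t: 18.77
tcp_pos: [417.9, -157.5, 68.5]
eef_rot: [2.051, 2.378, 0.001]
contact_force: [-0.1, 0.7, -0.0]
grip_width: 55.5
gripper_force: 0.0
```

```bash
python3 go.py 419.6 -157.6 22 8.4;python3 - <<'E'
from bench import optics
import cv2
f=optics.grab_frame("wrist");cv2.imwrite("pics/w7.png",f["color"])
E
```

```text
t18.77 tcp [ 417.9 -157.5   68.5] yaw 8.4 tilt [ 0.001 -0.   ] F [-0.1  0.7 -0. ] w 55.5 g 0.0 j6 1.06
[ 419.6 -157.6   22.     8.4] shift [-0.0008  0.0041  0.1162] rz 0.001 or -3.999
```

View pics/w7.png

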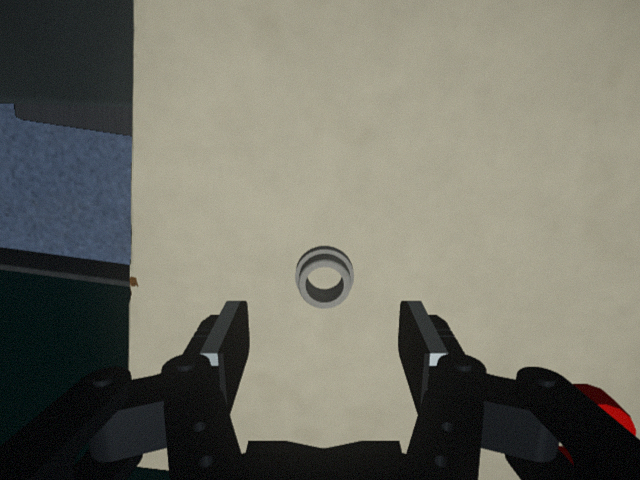

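The collared bushing is seen from above, boss top at (325,283). That puts it about 3 mm along −x in tool axes from the TCP, so I correct for that and descend.

>>> drive_tool:
  steps:
    - [-0.008, 0.002, 0.02, 0, 0, 0, 0.45]
    - [-0.008, 0.002, 0.06, 0, 0, 0, 0.45]
    - [-0.008, 0.002, 0.1, 0, 0, 0, 0.45]
    - [-0.008, 0.002, 0.1125, 0, 0, 0, 0.45]
    - [-0.008, 0.002, 0.1125, 0, 0, 0, 0.45]
    - [-0.008, 0.002, 0.1125, 0, 0, 0, 0.45]
    - [-0.008, 0.002, 0.1125, 0, 0, 0, 0.9]
    - [-0.008, 0.002, 0.1125, 0, 0, 0, 0.9]
    - [-0.008, 0.002, 0.1125, 0, 0, 0, 0.9]
    - [-0.008, 0.002, 0.1125, 0, 0, 0, 0.9]
  newtons: 30

```text
t: 20.08
tcp_pos: [418.5, -161.3, 23.7]
eef_rot: [2.053, 2.376, 0.001]
contact_force: [-1.2, -0.2, 6.2]
grip_width: 22.3
gripper_force: 29.4
```

```bash
python3 go.py 632 42.3 90 8.4
```

```text
t20.07 tcp [ 418.5 -161.3   23.7] yaw 8.3 tilt [ 0.001 -0.   ] F [-1.2 -0.2  6.2] w 22.3 g 29.4 j6 1.06
[632.   42.3  90.    8.4] shift [ 0.426   0.6022 -0.1653] rz -0.001 or 3.999
```

Gripped at the boss (22.3 mm reading, consistent with 24). Moving to the small nest.

>>> drive_tool:
  steps:
    - [0, 0, -0.1, 0, 0, 0, 0.9]
    - [0.03, 0.04, -0.165, 0, 0, 0, 0.9]
    - [0.1, 0.15, -0.165, 0, 0, 0, 0.9]
    - [0.2, 0.28, -0.165, 0, 0, 0, 0.9]
    - [0.3, 0.41, -0.165, 0, 0, 0, 0.9]
    - [0.38, 0.54, -0.165, 0, 0, 0, 0.9]
    - [0.426, 0.602, -0.165, 0, 0, 0, 0.9]
    - [0.426, 0.602, -0.13, 0, 0, 0, 0.9]
    - [0.426, 0.602, -0.08, 0, 0, 0, 0.9]
    - [0.426, 0.602, -0.08, 0, 0, 0, 0.9]
    - [0.426, 0.602, -0.08, 0, 0, 0, 0.9]

```text
t: 21.45
tcp_pos: [631.1, 41.8, 55.3]
eef_rot: [-2.055, -2.376, 0.001]
contact_force: [0.1, -0.1, 0.1]
grip_width: 22.2
gripper_force: 29.8
```

```bash
python3 go.py 632 42.3 37 8.4;python3 - <<'E'
from bench import optics
import cv2
f=optics.grab_frame("wrist");cv2.imwrite("pics/w8.png",f["color"])
E
```

```text
t21.45 tcp [631.1  41.8  55.3] yaw 8.3 tilt [-0. -0.] F [ 0.1 -0.1  0.1] w 22.2 g 29.8 j6 1.49
[632.   42.3  37.    8.4] shift [0.001  0.0025 0.0458] rz -0.002 or 3.998
```

View pics/w8.png

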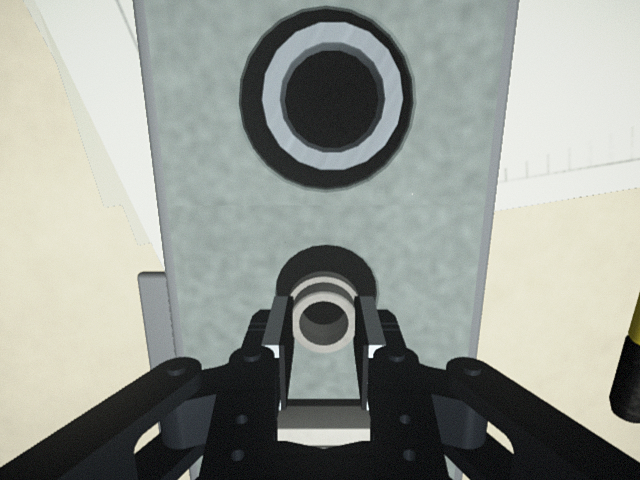

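The ring sits inside its nest, and the bushing is centred over the small one. Lowering.

>>> drive_tool:
  steps:
    - [0.001, 0.002, 0.01, 0, 0, 0, 0.9]
    - [0.001, 0.002, 0.03, 0, 0, 0, 0.9]
    - [0.001, 0.002, 0.045, 0, 0, 0, 0.9]
    - [0.001, 0.002, 0.0465, 0, 0, 0, 0.9]
    - [0.001, 0.002, 0.0465, 0, 0, 0, 0.9]
    - [0.001, 0.002, 0.0465, 0, 0, 0, 0.9]

```text
t: 22.25
tcp_pos: [632.0, 42.9, 36.7]
eef_rot: [-2.054, -2.377, 0.0]
contact_force: [-2.4, -0.5, 5.3]
grip_width: 22.7
gripper_force: 30.4
```

Contact with the floor (5 N). Releasing, lifting and moving aside for a check.

>>> drive_tool:
  steps:
    - [0.001, 0, -0.001, 0, 0, 0, 0.8]
    - [0.001, 0, -0.001, 0, 0, 0, 0.6]
    - [0.001, 0, -0.001, 0, 0, 0, 0.5]
    - [0.001, 0, -0.001, 0, 0, 0, 0.5]
    - [0, 0, -0.05, 0, 0, 0, 0.5]
    - [0, 0, -0.15, 0, 0, 0, 0.5]
    - [0, 0, -0.28, 0, 0, 0, 0.5]
    - [0, -0.1, -0.35, 0, 0, 0, 0.5]
    - [0, -0.25, -0.35, 0, 0, 0, 0.5]
    - [0, -0.4, -0.35, 0, 0, 0, 0.5]
    - [0, -0.4, -0.35, 0, 0, 0, 0.5]

```text
t: 23.62
tcp_pos: [468.1, 19.2, 175.5]
eef_rot: [-2.052, -2.374, 0.005]
contact_force: [0.6, 0.5, -0.2]
grip_width: 43.3
gripper_force: 0.0
```

```bash
python3 go.py;python3 - <<'E'
from bench import optics
import cv2,numpy as np
f=optics.grab_frame("scene")["color"];g=optics.grab_frame("top")["color"]
z=lambda a,k:cv2.resize(a,None,fx=k,fy=k,interpolation=cv2.INTER_CUBIC)
A=z(f[185:295,210:390],3);B=z(g[155:320,190:465],1.9636);B=B[:, :540]
cv2.imwrite("pics/end.png",np.vstack([A[:275],B]) if 0 else np.vstack([A,z(g[155:250,240:405],540/165)[:270]]))
E
```

```text
t23.62 tcp [468.1  19.2 175.5] yaw 8.3 tilt [-0.005 -0.   ] F [ 0.6  0.5 -0.2] w 43.3 g 0.0 j6 1.47
```

View pics/end.png

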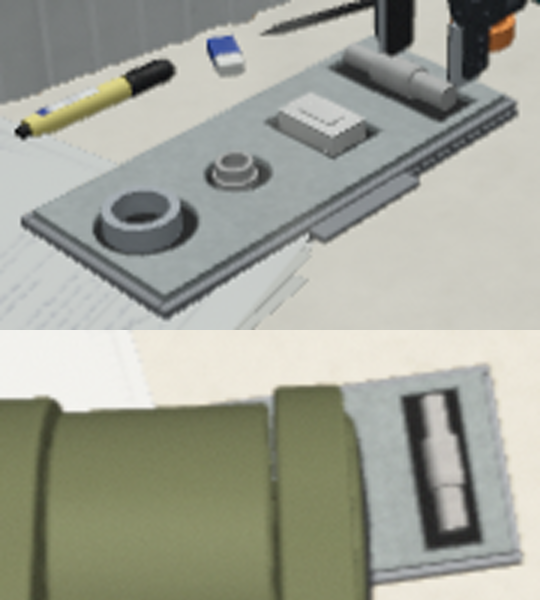

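All four parts sit flat in their nests: ring, collared bushing, block and shaft. The arm is clear of everything, so I'm handing in.

```bash
python3 -c "
from bench import order
print(order.finish_job())"
```

```text
the job is handed in; nothing more can be done
None
```

The shaft, block, ring and collared bushing each lie flat in their own nests, placed in the order you gave; the plain pin and waisted bushing were not touched, and the job was handed in at about 24 s (the hand-in gave no verdict).

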